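# Hold the dusting stencil over the plated pudding

### The job

Plate the chocolate pudding: set its ramekin gently into the round recess of the serving board, sitting fully down and upright, and let go of it. Then pick up the sugar-dusting stencil by its handle, carry it over the things standing between the two boards without disturbing them, and hold it level about a centimetre above the pudding, centred on it, with the stencil's handle in line with the long sides of the serving board (pointing either way). The stencil must never touch the ramekin or the pudding, and you finish while still holding it there: do not put it down or let go.

Things in the scene. Friction and masses are not known exactly. Their poses are not given: they have to be found in the camera images.
- ramekin: Loose white porcelain ramekin with a baked chocolate pudding, standing on the prep board, about 240 g. 66 mm outer diameter, straight fluted side 8 to 50 mm above its underside, tapering to 59 mm at the foot; the pudding stands slightly above the rim, its top 54 mm above the underside. Origin: centre of the underside; z up.
- pudding_top (a point): The middle of the top of the pudding, 54 mm above the ramekin's underside, on its axis.
- stencil: Loose sugar-dusting stencil, lying flat, about 90 g: a steel sheet 90 x 90 x 2.5 mm with a flower of seven round holes, and a straight black handle 16 mm wide, 14 mm thick (undersides flush), running 50 to 150 mm from the sheet's middle. Origin: middle of the sheet's underside; x along the handle towards its end, z out of the upper face (up). Balances about 50 mm from the origin along x.
- stencil_grip (a point): Good place to grip the stencil: on the handle near the sheet, 65 mm along x from the stencil's origin and 7 mm above its underside, in the middle of the handle's thickness; pinch across the 16 mm width.
- prep_board: Fixed plywood chopping board, 320 (x) x 240 (y) x 12 mm, carrying ramekin and stencil at the start: the stencil on the half nearer the robot (-x), the ramekin on the farther half. It lies left or right of the work area, the serving board on the other side. Origin: centre of its underside, on the counter.
- serving_board: Fixed brown wooden serving board, 240 (x, long side) x 130 (y) x 20 mm, with a round recess, 68 mm diameter, 8 mm deep, centred 50 mm from the origin towards -x; two fixed shortbread fingers lie on its other half (45 to 105 mm towards +x, tops 34 mm above the counter). Origin: centre of its underside, on the counter; z up.
- recess (a point): Centre of the floor of the serving board's recess, 12 mm above the counter; the board's top face is 8 mm higher.
- tin: Bystander: full food tin, 75 mm diameter, 110 mm tall, standing in the row between the two boards. Origin: centre of its underside.
- spice_jar: Bystander: capped spice jar, 48 mm diameter, 105 mm tall, standing in the same row. Origin: centre of its underside.
- cocoa_box: Bystander: cardboard cocoa box 60 x 45 mm, 120 mm tall, standing in the same row. Origin: centre of its underside.
There are look-alikes about, which are no part of the job. Of the things like the ramekin, leave any that is blue, turquoise or yellow; of the rest the smaller one is meant.

How it is judged (in metres and radians):
On the way, in this order (a step that is already met when the one before it is completed fails the run):
1. the ramekin sits fully down and upright in the serving board's recess, let go (horizontal distance between ramekin and recess below 0.006 m and z of ramekin in the frame of recess below 0.002 m and angle between ramekin's own z axis and vertical below 0.06 rad and contact force between the fingers and ramekin below 0.05 N and linear speed of ramekin below 0.02 m/s), for 0.3 s.
2. the stencil, in the gripper, is raised above the things between the boards (more than 105 mm above the counter) (height (world z) of stencil above 0.105 m and contact force between the fingers and stencil above 1 N), for 0.1 s.
At the end, for the whole second after the job is handed in: Ramekin released and upright in the recess (6 mm of centre, 2 mm of floor). Stencil held still by the fingers alone, touching nothing else, its underside 3 to 20 mm above the pudding, within 10 mm of its middle, level within 8 degrees, handle within 9.7 degrees of the serving board's long direction (horizontal distance between ramekin and recess below 0.006 m and z of ramekin in the frame of recess below 0.002 m and angle between ramekin's own z axis and vertical below 0.06 rad and contact force between each of the fingers, stencil and ramekin below 0.05 N and horizontal distance between stencil and pudding_top below 0.01 m and z of stencil in the frame of pudding_top between 0.003 and 0.02 m and angle between stencil's own z axis and vertical below 0.14 rad and angle between the x axis of stencil and the x axis of serving_board, either way round below 0.17 rad and contact force between the fingers and stencil above 1 N and linear speed of stencil below 0.02 m/s and contact force between stencil and serving_board below 0.05 N and contact force between stencil and tin below 0.05 N and contact force between stencil and spice_jar below 0.05 N and contact force between stencil and cocoa_box below 0.05 N); the arm keeps its last pose, push and grip.
It fails at once if the stencil touches the ramekin or the pudding (contact force between stencil and ramekin above 0.3 N).
It fails at once if the ramekin is tipped by more than 30 degrees (angle between ramekin's own z axis and vertical above 0.52 rad).
It fails at once if the ramekin is dropped: it falls faster than 0.5 m/s with no finger on it (a drop of about 13 mm or more) (contact force between the fingers and ramekin below 0.05 N and linear speed of ramekin above 0.5 m/s).
It fails at once if the ramekin is rammed onto the serving board (more than 60 N) (contact force between ramekin and serving_board above 60 N).
It fails at once if a thing between the boards is shifted by more than 15 mm or tipped (distance of any of tin, spice_jar, cocoa_box from where it was at the start of the episode above 0.015 m or angle between any of tin, spice_jar, cocoa_box's own z axis and vertical above 0.25 rad).
It also fails if it takes over 67 s, if anything falls off the work surface, if the arm or the gripper's body presses on something with over 40 N, if the wrist force passes 120 N, or if a joint passes its speed limit or range.

### The arm

A 7-joint arm with a two-finger parallel gripper is mounted at the origin on the work surface. World frame = base frame: x ahead of the robot, y to its left, z up, the work surface at z = 0. Lengths are in mm, angles in rad, forces in N, time in s.
With the tool pointing down it reaches from about 400 to 875 mm from the base axis. Payload 4.4 kg.
Tool frame: the origin (TCP) lies midway between the tips of the shut fingers; the grasp point (between the pads) lies ctrl.grip_depth behind it (ctrl.grip_depth is the distance from the TCP to the grasp point, in mm); z points along the fingers, y is the line along which they close (so a half turn about z gives the same grasp; the last joint's range is limited). The gripper opens to 85 mm and grips with 20 to 120 N. Pads are 22 mm wide; open, the fingers measure 114 mm over their backs; the gripper's body (76 mm by 85 mm) begins 54 mm behind the grasp point. The pads swing forward as they close: fully open they stand 13 mm farther back than shut.
Start: joints at [1.138, 0.628, 0.038, 1.517, -0.027, 0.996, -0.02], TCP at [233.138, -606.766, 231.313] pointing down, gripper open.
Joint ranges: [-3.06, 3.06], [-0.37, 2.12], [-1.25, 1.32], [0.18, 2.47], [-1.1, 4.24], [0.23, 1.98], [-2.94, 2.94]. Speed limits (rad/s): [2.57, 2.57, 3.14, 3.14, 3.14, 3.14, 3.14].

### API

Orientations are given as [roll, pitch, yaw] about the fixed x, y, z axes, in that order (R = Rz(yaw) Ry(pitch) Rx(roll)).
In Python, from cell import ctrl gives the robot as it stands.
- The arm moves only by the tool carry_out, never from a script. Its argument "deltas" is one flat list of numbers, 7 for each row, row after row: the turn, a rotation vector about the tool's x, y, z in degrees, then the shift along the tool's x, y, z in m, then the closure, from -1 (fully open) to 1 (shut). In form: [wx, wy, wz, dx, dy, dz, claw, wx, wy, wz, dx, dy, dz, claw, ...]. A call has 1 to 12 rows; each row shifts and turns the commanded pose from where the row before left it, along the tool's axes as they then stand; what a row does not reach is not made up. A row lasts 1/8 s, in which the tool goes at most 62.5 mm and 10.7 degrees, less where a joint would pass 70% of its speed; a pose out of reach is approached as far as the arm can. A call with a gripper value outside its range is refused whole. The fingers move at their own pace and stop on an object; the grip force is fixed at half the most. Time passes only in rows, so rows that do not move let the fingers close. It gives the time, the measured TCP pose, the force, the opening and the grip force at its end, in the units of the state.
- ctrl.read_state(): the state, without advancing time (a new reading comes with each control period).
- ctrl.get_image(name): name is "scene" or "side" or "wrist"; returns the picture (384x512x3 uint8, red, green, blue); there is no depth.
- ctrl.calibration(name): a dict with "mtx" (3x3 intrinsics, pixels), "R" (3x3) and "t" (3): a world point X has camera coordinates R X + t. Camera axes: x right, y down, z forward; pixel columns grow to the right and rows downward; lengths in mm; the calibration is good to about 2 mm. The wrist camera is an equidistant fisheye: a pixel r from the principal point sees the ray r / f radians off the axis. A picture is of the moment at which its call begins: read the wrist's pose just before it. calibration takes no time and is no camera call; for the wrist camera it gives the pose at the moment of the call.
- ctrl.finish_job(): hands the job in; it is judged then, once.
The state is a dict: "clock": time; "qpos": joint angles; "qd": joint speeds; "tau": joint torques, N m; "eef_pos": TCP position; "tool_rot": TCP orientation; "force": force on the tool from outside, world axes, zero at the start; "torque": the same for the moment, N m; "width": finger opening in mm; "gripper_force": force on a finger pad.
Only numpy, scipy, OpenCV 4.12 (cv2) and the standard library are available. Lean on these libraries where they do the work, as an engineer would, in place of code of your own. Each camera call takes 0.05 s, during which the arm holds its last target. There are 200 camera calls.

## Working session

There is one attempt and no reset: what is moved stays moved. The work goes in short steps, Python scripts to look and compute and a tool call to move; the robot and the scene stay as the last step left them, time stands still between calls to the robot, and variables do not carry over. Pictures are saved under pics/ and viewed, at most 12 in all, crops included, and the job is handed in when it is done.

Besides the shell and the picture viewer there is one more tool, called after "Request:" as name(argument=value, ...), one argument or row to a line, values as JSON. carry_out: Moves the arm, as the interface text tells. Its arguments: {"type":"object","properties":{"deltas":{"type":"array"}},"required":["deltas"]}

```bash
mkdir -p pics; python3 - <<'E'
from cell import ctrl
import cv2,numpy as np
s=ctrl.read_state();print(s['clock'],s['eef_pos'],s['tool_rot'],s['width'],ctrl.grip_depth)
for n in("scene","side","wrist"):
    c=ctrl.calibration(n);print(n,np.round(c['mtx'],1).tolist(),np.round(c['R'],3).tolist(),np.round(c['t'],1).tolist())
    cv2.imwrite(f'pics/{n}0.png',cv2.cvtColor(ctrl.get_image(n),cv2.COLOR_RGB2BGR))
E
```

```text
0.0 [ 232.90043495 -606.14460837  230.3995528 ] [-3.13965475e+00  2.19450961e-06  3.66789223e-01] 85.56262782891037 18.700000000000003
scene [[407.6, 0.0, 261.7], [0.0, 407.6, 194.7], [0.0, 0.0, 1.0]] [[0.713, 0.701, -0.003], [0.608, -0.62, -0.495], [-0.349, 0.351, -0.869]] [-362.8, -393.3, 1515.4]
side [[441.1, 0.0, 255.7], [0.0, 441.1, 194.6], [0.0, 0.0, 1.0]] [[-0.714, -0.7, 0.016], [-0.438, 0.428, -0.79], [0.547, -0.571, -0.613]] [340.2, 371.6, 1046.2]
wrist [[297.3, 0.0, 256.8], [0.0, 297.3, 196.9], [0.0, 0.0, 1.0]] [[0.358, -0.934, -0.002], [-0.892, -0.342, 0.296], [-0.277, -0.104, -0.955]] [-647.9, -38.1, 381.7]
```

View pics/scene0.png

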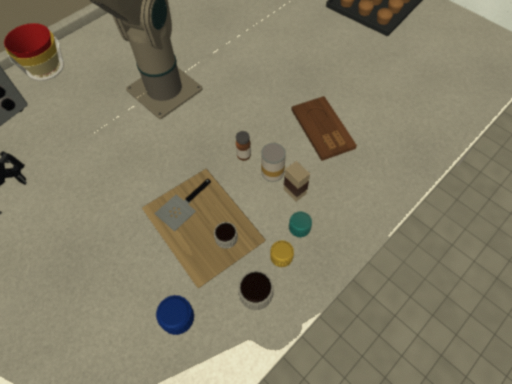

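View pics/side0.png

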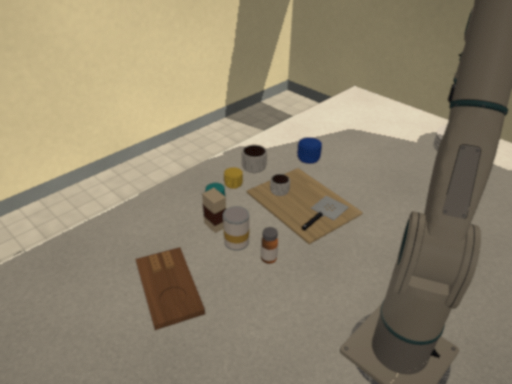

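```bash
cat > h.py <<'E'
from cell import ctrl
import cv2,numpy as np
def ray(n,px,c=None):
    c=c or ctrl.calibration(n);K=np.array(c['mtx'],float);R=np.array(c['R']);t=np.array(c['t'])
    x=(px[0]-K[0,2])/K[0,0];y=(px[1]-K[1,2])/K[1,1]
    if n=='wrist':
        th=np.hypot(x,y);s=np.sin(th)/max(th,1e-9);d=np.array([x*s,y*s,np.cos(th)])
    else: d=np.array([x,y,1.])
    return -R.T@t,R.T@d
def at(n,px,z,c=None):
    o,d=ray(n,px,c);return np.round((o+d*(z-o[2])/d[2]),1)
def proj(n,X,c=None):
    c=c or ctrl.calibration(n);K=np.array(c['mtx'],float)
    p=np.array(c['R'])@np.array(X,float)+np.array(c['t'])
    if n=='wrist':
        r=np.hypot(p[0],p[1]);th=np.arctan2(r,p[2]);q=p[:2]/max(r,1e-9)*th
    else: q=p[:2]/p[2]
    return q*K[0,0]+K[:2,2]
E
python3 - <<'E'
from h import *
for k,n,p,z in [('pud','side',(280,179),66),('pud','scene',(226,232),66),('sheet','side',(328,208),14),('sheet','scene',(176,212),14),('hend','side',(304,228),26),('hend','scene',(209,181),26),
('c','side',(137,256),20),('c','side',(180,249),20),('c','side',(203,313),20),('c','side',(155,325),20),
('c','scene',(325,97),20),('c','scene',(355,147),20),('c','scene',(321,158),20),('c','scene',(292,107),20),
('tin','side',(236,215),110),('tin','scene',(273,150),110),('jar','side',(270,233),105),('jar','scene',(243,137),105),('box','side',(214,198),120),('box','scene',(297,174),120)]:
    print(k,n,at(n,p,z))
E
```

```text
pud side [ 606.5 -246.9   66. ]
pud scene [ 616.2 -253.    66. ]
sheet side [ 434.6 -294.4   14. ]
sheet scene [ 438.  -301.1   14. ]
hend side [ 419.8 -151.8   26. ]
hend scene [ 433.6 -160.2   26. ]
c side [681.2 272.8  20. ]
c side [618.1 169.1  20. ]
c side [399.3 267.1  20. ]
c side [454.1 372.3  20. ]
c scene [463.6 371.   20. ]
c scene [678.3 270.7  20. ]
c scene [626.4 157.6  20. ]
c scene [410.6 253.1  20. ]
tin side [537.2  21.3 110. ]
tin scene [535.6  22.4 110. ]
jar side [421.1   3.2 105. ]
jar scene [431.8  -4.4 105. ]
box side [630.3  22.4 120. ]
box scene [649.6   3.9 120. ]
```

View pics/wrist0.png

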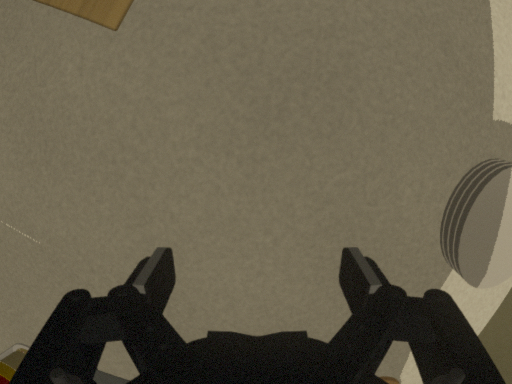

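The scene and side views show the following:
- The white ramekin is at about (611, -250), at side pixel (280, 179).
- The stencil sheet is at about (437, -298), with its handle pointing to +y.
- The serving board centre is at about (543, 270), turned about -24°.
- The tin, jar and box stand along y≈10.

The wrist view shows only a corner of the prep board at its upper left. I'm moving to look down on the prep board.

Request:
carry_out(
  deltas=[0,0,0,0.046,-0.0195,0,-1,0,0,0,0.046,-0.0195,0,-1,0,0,0,0.046,-0.0195,0,-1,0,0,0,0.046,-0.0195,0,-1,0,0,0,0.046,-0.0195,0,-1,0,0,0,0.046,-0.0195,0,-1,0,0,0,0.046,-0.0195,0,-1,0,0,0,0.046,-0.0195,0,-1,0,0,-10,0,0,0,-1,0,0,-10,0,0,0,-1,0,0,-10,0,0,0,-1,0,0,-10,0,0,0,-1],
)

```text
clock: 1.65
eef_pos: [520.5, -329.0, 231.0]
tool_rot: [-3.141, 0.0, 1.071]
force: [-0.0, -0.2, 0.6]
width: 85.3
gripper_force: 0.0
```

Request:
carry_out(
  deltas=[0,0,-10,0,0,0,-1,0,0,-10,0,0,0,-1,0,0,-9,0,0,0,-1,0,0,0,0,0,0,-1],
)

```text
clock: 2.15
eef_pos: [520.4, -329.3, 231.0]
tool_rot: [-3.141, -0.001, 1.569]
force: [0.2, -0.4, -0.7]
width: 85.7
gripper_force: 0.0
```

```bash
python3 - <<'E'
from h import *
import pickle
s=ctrl.read_state();print(s['clock'],s['eef_pos'],s['tool_rot'])
c=ctrl.calibration('wrist');im=cv2.cvtColor(ctrl.get_image('wrist'),cv2.COLOR_RGB2BGR)
pickle.dump(c,open('c1.pkl','wb'));cv2.imwrite('pics/w1.png',im)
cv2.imwrite('pics/w1b.png',cv2.resize(im,(800,600),interpolation=cv2.INTER_CUBIC))
E
```

```text
2.15 [ 520.40955468 -329.2509317   230.98251444] [-3.14122261e+00 -6.68361251e-04  1.56912620e+00]
```

View pics/w1b.png

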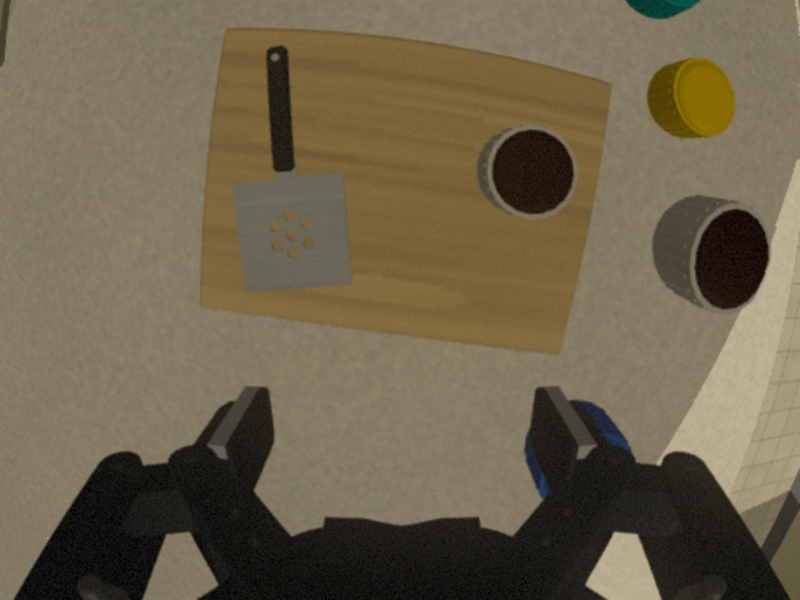

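The wrist picture (800x600 scale) shows the ramekin's pudding at (533, 171), the stencil's centre hole at (291, 234), and the handle from (284, 170) to (277, 48). I'll segment the pudding and handle to measure them.

```bash
cat >> h.py <<'E'
def blob(im,seed,lo,hi,z,n,c):
    m=cv2.inRange(im,lo,hi);k,l=cv2.connectedComponents(m);v=l[seed[1],seed[0]]
    assert v
    ys,xs=np.nonzero(l==v)
    return np.array([at(n,(x,y),z,c) for x,y in zip(xs,ys)])[:,:2]
E
python3 - <<'E'
from h import *
import pickle
c=pickle.load(open('c1.pkl','rb'));im=cv2.imread('pics/w1.png')
print(im[109,341],im[70,180],im[170,180],im[115,200])
p=blob(im,(341,109),(0,0,0),(55,55,75),66,'wrist',c);print('pud',p.mean(0),cv2.minEnclosingCircle(p.astype('f4')),len(p))
h=blob(im,(180,70),(0,0,0),(60,60,60),26,'wrist',c);print('handle',cv2.minAreaRect(h.astype('f4')),h.mean(0),len(h))
u,s,v=np.linalg.svd(h-h.mean(0),full_matrices=False);print('dir',v[0],np.degrees(np.arctan2(v[0,1],v[0,0])))
q=lambda x,y,z:at('wrist',(x/1.5625,y/1.5625),z,c)
print('hole',q(291,234,14.5),'corners',q(234,185,14.5),q(344,174,14.5),q(352,285,14.5),q(245,291,14.5))
print('board',q(226,28,12),q(611,83,12),q(559,354,12),q(200,305,12))
E
```

```text
[ 2 20 31] [30 35 37] [ 88 103 107] [ 89 105 106]
pud [ 608.61284191 -252.32290218] ((609.0883178710938, -252.4500274658203), 28.684629440307617) 2157
handle ((428.67474365234375, -202.83058166503906), (16.173736572265625, 98.41898345947266), 3.0405914783477783) [ 428.85974283 -204.56132542] 1011
dir [ 0.05254802 -0.9986184 ] -86.98783287731528
hole [ 432.6 -302.5   14.5] corners [ 386.4 -260.9   14.5] [ 476.3 -256.4   14.5] [ 480.5 -344.9   14.5] [ 389.6 -349.1   14.5]
board [ 379.  -127.8   12. ] [ 692.2 -172.9   12. ] [ 659.  -407.9   12. ] [ 344.7 -361.9   12. ]
```

Request:
carry_out(
  deltas=[0,0,0,0.026,0.0295,0,-1,0,0,0,0.026,0.0295,0,-1,0,0,0,0.025,0.0295,0,-1,0,0,0,0,0,0.04,-1,0,0,0,0,0,0.04,-1,0,0,0,0,0,0.04,-1,0,0,0,0,0,0,-1],
)

```text
clock: 3.08
eef_pos: [606.6, -251.3, 108.1]
tool_rot: [-3.135, -0.002, 1.569]
force: [-0.0, -1.0, 0.6]
width: 85.5
gripper_force: 0.0
```

```bash
python3 - <<'E'
from h import *
s=ctrl.read_state();print(s['clock'],s['eef_pos'],s['tool_rot'])
c=ctrl.calibration('wrist');im=cv2.cvtColor(ctrl.get_image('wrist'),cv2.COLOR_RGB2BGR)
cv2.imwrite('pics/w2.png',im)
x,y=proj('wrist',(609,-252.4,66),c);print(x,y)
p=blob(im,(int(x),int(y)),(0,0,0),(24,55,75),66,'wrist',c);print('pud',p.mean(0),cv2.minEnclosingCircle(p.astype('f4')),len(p))
E
```

```text
3.075 [ 606.5737798  -251.26650173  108.13593243] [-3.13459574e+00 -2.05882883e-03  1.56939875e+00]
261.03112260793154 225.34438781523576
pud [ 609.81788501 -250.29702259] ((609.8777465820312, -251.27349853515625), 28.30054473876953) 4870
```

View pics/w2.png

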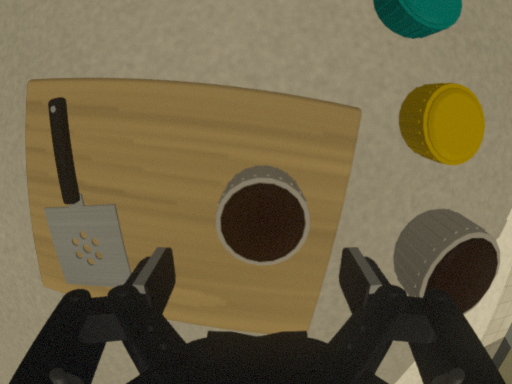

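The picture shows the pudding centred at (262, 222) between the open fingers, with a clear gap on both sides and about 3 mm to correct. Next I descend and grip.

Request:
carry_out(
  deltas=[0,0,0,0,0.003,0.02,-1,0,0,0,0,0,0.022,-1,0,0,0,0,0,0.022,-1,0,0,0,0,0,0.024,-1,0,0,0,0,0,0,-1,0,0,0,0,0,0,0,0,0,0,0,0,0,1,0,0,0,0,0,0,1,0,0,0,0,0,0,1,0,0,0,0,0,0,1],
)

```text
clock: 4.38
eef_pos: [613.5, -252.6, 25.2]
tool_rot: [3.139, 0.001, 1.571]
force: [-1.5, -0.1, 5.9]
width: 64.7
gripper_force: 67.1
```

Request:
carry_out(
  deltas=[0,0,0,0,0,0,1,0,0,0,0,0,0,1],
)

```text
clock: 4.62
eef_pos: [613.5, -252.6, 25.2]
tool_rot: [3.139, 0.001, 1.571]
force: [-0.2, 0.2, 6.7]
width: 64.6
gripper_force: 67.1
```

Request:
carry_out(
  deltas=[0,0,0,0,0,-0.01,1,0,0,0,0,0,-0.02,1,0,0,0,0,0,-0.03,1,0,0,0,0,0,-0.035,1,0,0,0,0,0,-0.035,1,0,0,0,0,0,-0.03,1,0,0,0,0,0,-0.01,1,0,0,0,0,0,0,1],
)

```text
clock: 5.62
eef_pos: [612.2, -252.2, 194.0]
tool_rot: [3.141, 0.0, 1.571]
force: [-0.3, 0.8, -1.5]
width: 64.4
gripper_force: 66.7
```

Request:
carry_out(
  deltas=[0,0,0,0.02,-0.005,0,1,0,0,0,0.04,-0.011,0,1,0,0,0,0.045,-0.012,0,1,0,0,0,0.045,-0.012,0,1,0,0,0,0.045,-0.012,0,1,0,0,0,0.045,-0.012,0,1,0,0,0,0.045,-0.012,0,1,0,0,0,0.045,-0.012,0,1,0,0,0,0.045,-0.012,0,1,0,0,0,0.035,-0.01,0,1,0,0,0,0.015,-0.004,0,1,0,0,0,0,0,0,1],
)

```text
clock: 7.12
eef_pos: [497.0, 173.6, 192.8]
tool_rot: [-3.14, 0.0, 1.574]
force: [-0.3, -0.7, -1.6]
width: 64.6
gripper_force: 66.7
```

```bash
python3 - <<'E'
from h import *
import pickle
s=ctrl.read_state();print(s['clock'],s['eef_pos'],s['tool_rot'],s['width'],s['gripper_force'],s['force'])
c=ctrl.calibration('wrist');im=cv2.cvtColor(ctrl.get_image('wrist'),cv2.COLOR_RGB2BGR)
pickle.dump(c,open('c3.pkl','wb'));cv2.imwrite('pics/w3.png',im)
cv2.imwrite('pics/w3b.png',cv2.resize(im,(800,600),interpolation=cv2.INTER_CUBIC))
E
```

```text
7.125 [496.97691668 173.58810933 192.75287594] [-3.14015928e+00  4.21720700e-04  1.57356832e+00] 64.57142883056912 66.68403262272477 [-0.31200962 -0.7332325  -1.60522405]
```

View pics/w3b.png

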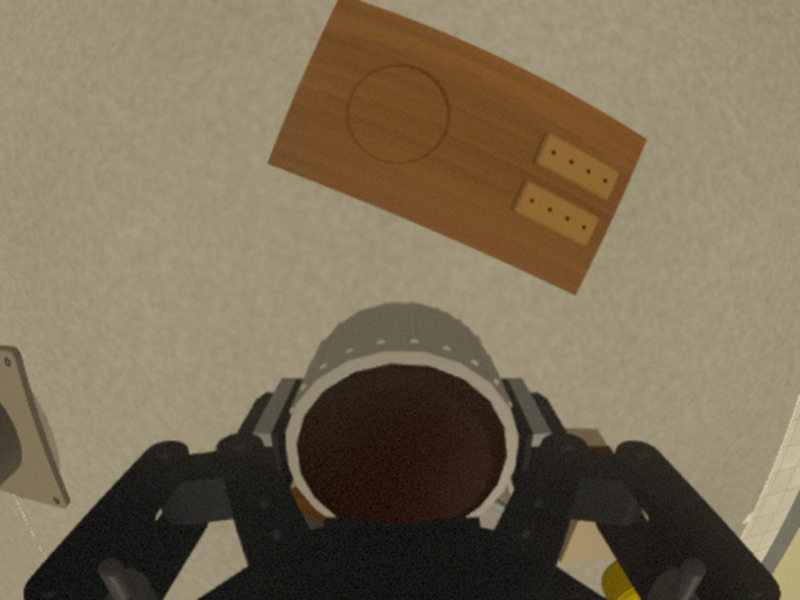

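The picture (800x600) shows the ramekin held upright in the fingers, with the pudding edge at columns 297–508. The recess ring is centred at (398, 114), and the board corners are at (268, 164), (576, 294) and (646, 139).

```bash
python3 - <<'E'
from h import *
import pickle
from scipy.optimize import least_squares
c=pickle.load(open('c3.pkl','rb'));im=cv2.imread('pics/w3.png')
q=lambda x,y,z:at('wrist',((x+.5)/1.5625-.5,(y+.5)/1.5625-.5),z,c)[:2]
def circ(P,r=None):
    if r: f=lambda v:np.hypot(*(P-v[:2]).T)-r; v=least_squares(f,P.mean(0))
    else: f=lambda v:np.hypot(*(P-v[:2]).T)-v[2]; v=least_squares(f,[*P.mean(0),30])
    return v.x,np.abs(v.fun).max()
R=np.array([q(x,y,20) for x,y in[(347,113),(450,113),(398,65),(400,163),(362,78),(435,78),(362,149),(436,149)]])
print('recess',circ(R))
C=[q(268,164,20),q(576,294,20),q(646,139,20),q(342,0,20)];print('corners',C)
for a,b in((0,1),(3,2)): d=C[b]-C[a];print(np.hypot(*d),np.degrees(np.arctan2(d[1],d[0])))
# refine recess with dark ring: local darkness
m=cv2.GaussianBlur(im,(0,0),1).min(2).astype(float)
best=[]
for z in(228,233.6,239):
  p=np.array([q(x,y,z) for x,y in[(297,443),(508,443),(402,363),(340,385),(468,387),(320,405),(488,405),(303,480),(499,480)]]);print('pud',z,circ(p))
  p=np.array([q(x,y,z-4) for x,y in[(286,440),(520,440),(402,350),(318,388),(488,388)]]);print('rim',z,circ(p))
print(c and ctrl.read_state()['eef_pos'])
E
```

```text
recess (array([494.41386691, 287.9113482 ,  34.52108517]), np.float64(0.6299062843396825))
corners [array([404.4, 255.7]), array([626. , 163.2]), array([675.6, 282.1]), array([455.7, 371.4])]
240.1308185135761 -22.65657300562043
237.340472739059 -22.10176016815532
pud 228 (array([497.14601865, 170.42403987,  30.0659757 ]), np.float64(1.2103252876309014))
rim 228 (array([497.39440516, 167.7149767 ,  34.76474538]), np.float64(1.2224392411391989))
pud 233.6 (array([497.13896055, 174.55471476,  28.49377006]), np.float64(1.1518408648739715))
rim 233.6 (array([497.35433421, 171.85318704,  32.99044017]), np.float64(1.1582111738811633))
pud 239 (array([497.14231398, 178.51175787,  26.99586791]), np.float64(1.09273474906092))
rim 239 (array([497.3543626 , 175.69429688,  31.38179304]), np.float64(1.125841577154791))
[497.7079304  171.93028619 192.83097012]
```

Request:
carry_out(
  deltas=[0,0,0,0.02,-0.003,0,1,0,0,0,0.04,0,0,1,0,0,0,0.04,0,0,1,0,0,0,0.0145,0,0.01,1,0,0,0,0,0,0.03,1,0,0,0,0,0,0.04,1,0,0,0,0,0,0.04,1,0,0,0,0,0,0.02,1,0,0,0,0,0,0.005,1,0,0,0,0,0,0,1,0,0,0,0,0,0,1],
)

```text
clock: 8.55
eef_pos: [496.0, 287.2, 49.3]
tool_rot: [3.14, -0.001, 1.57]
force: [0.5, 0.0, -1.6]
width: 64.6
gripper_force: 66.8
```

```bash
python3 - <<'E'
from h import *
import pickle
P=[]
for i in range(4):
    s=ctrl.read_state();P.append(s['eef_pos']);c=ctrl.calibration('wrist');im=ctrl.get_image('wrist')
print(np.round(P,1).tolist(),s['tool_rot'],s['force'])
im=cv2.cvtColor(im,cv2.COLOR_RGB2BGR);sd=cv2.cvtColor(ctrl.get_image('side'),cv2.COLOR_RGB2BGR)
pickle.dump(c,open('c4.pkl','wb'));cv2.imwrite('pics/w4.png',im);cv2.imwrite('pics/s4.png',sd)
a=cv2.resize(im[150:384,100:412],(400,300));b=cv2.resize(sd[215:350,90:270],(400,300),interpolation=cv2.INTER_CUBIC)
cv2.imwrite('pics/m4.png',np.hstack([cv2.resize(im[100:300,130:390],(400,308))[:300],b]))
E
```

```text
[[496.0, 287.2, 49.3], [495.9, 287.4, 49.4], [495.8, 287.5, 49.4], [495.6, 287.5, 49.2]] [ 3.14015083e+00 -7.79946564e-04  1.57088429e+00] [-0.01183821 -0.4416954  -1.64912282]
```

View pics/m4.png

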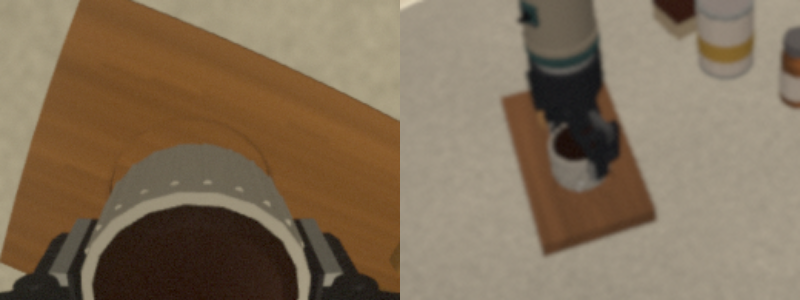

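The wrist crop on the left shows the front arc of the recess ring just behind the ramekin, running through about (113, 180), (190, 121) and (270, 180). The side crop shows the ramekin upright just above the recess.

```bash
python3 - <<'E'
from h import *
import pickle
from scipy.optimize import least_squares
c=pickle.load(open('c4.pkl','rb'));im=cv2.imread('pics/w4.png')
q=lambda x,y,z:at('wrist',(130+x/1.538,100+y/1.54),z,c)[:2]
def circ(P,r):
    f=lambda v:np.hypot(*(P-v[:2]).T)-r; v=least_squares(f,P.mean(0)-[0,20]);return v.x,np.round(v.fun,1)
print('ring',circ(np.array([q(*p,20) for p in[(113,182),(118,163),(190,121),(150,130),(235,132),(262,160),(270,180)]]),34))
print('rimtop',circ(np.array([q(*p,86.2) for p in[(80,275),(310,278),(98,240),(193,191),(250,203),(300,240),(135,205)]]),33))
print('bottomfront',circ(np.array([q(*p,44.2) for p in[(120,180),(195,143),(265,175),(150,155),(240,155)]]),33))
# automatic ring refine: dark gradient along rays
g=cv2.GaussianBlur(im,(0,0),.7).astype(float).sum(2);res=[]
for cx in np.arange(490,500,.5):
  for cy in np.arange(282,294,.5):
    a=np.radians(np.arange(50,135,5));v=0
    for t in a:
      f=lambda r:cv2.getRectSubPix(g.astype('f4'),(1,1),tuple(map(float,proj('wrist',(cx+r*np.cos(t),cy+r*np.sin(t),20),c))))[0,0]
      v+=f(34)-.5*(f(36)+f(32))
    res.append((v,cx,cy))
print(sorted(res)[:5])
E
```

```text
ring (array([494.00392418, 287.95446772]), array([-0.8, -0.1, -0.1,  0.4,  0.2, -0.3, -0.5]))
rimtop (array([495.84523473, 286.71485627]), array([ 0.5, -0.3, -0.6,  0.1, -0.3,  0.6,  0.2]))
bottomfront (array([495.40385944, 286.77112645]), array([-0.1,  0.3, -0.2, -0.1, -0. ]))
[(np.float32(-171.36752), np.float64(493.5), np.float64(289.0)), (np.float32(-167.30847), np.float64(493.5), np.float64(289.5)), (np.float32(-165.42447), np.float64(493.0), np.float64(289.5)), (np.float32(-163.72476), np.float64(494.0), np.float64(289.0)), (np.float32(-156.33167), np.float64(493.0), np.float64(289.0))]
```

Request:
carry_out(
  deltas=[0,0,0,0.0015,-0.0018,0,1,0,0,0,0,0,0.005,1,0,0,0,0,0,0.005,1,0,0,0,0,0,0.005,1,0,0,0,0,0,0.003,1,0,0,0,0,0,0.002,1,0,0,0,0,0,0,1],
)

```text
clock: 9.68
eef_pos: [493.2, 288.8, 28.2]
tool_rot: [-3.141, 0.0, 1.571]
force: [-0.4, 0.6, -2.3]
width: 64.6
gripper_force: 66.8
```

Request:
carry_out(
  deltas=[0,0,0,0,0,0.002,1,0,0,0,0,0,0.001,1,0,0,0,0,0,0,1,0,0,0,0,0,0,1],
)

```text
clock: 10.18
eef_pos: [493.3, 288.8, 25.3]
tool_rot: [3.142, -0.0, 1.571]
force: [-0.1, 0.8, -2.4]
width: 64.2
gripper_force: 67.0
```

Request:
carry_out(
  deltas=[0,0,0,0,0,0.001,1,0,0,0,0,0,0,1,0,0,0,0,0,0,1],
)

```text
clock: 10.55
eef_pos: [493.3, 288.9, 25.2]
tool_rot: [3.141, -0.0, 1.571]
force: [-1.3, -1.0, 5.2]
width: 64.5
gripper_force: 67.7
```

Request:
carry_out(
  deltas=[0,0,0,0,0,0.001,1,0,0,0,0,0,0,1,0,0,0,0,0,0,1],
)

```text
clock: 10.92
eef_pos: [493.3, 288.9, 25.1]
tool_rot: [3.141, 0.0, 1.571]
force: [-3.9, -2.0, 14.5]
width: 64.5
gripper_force: 68.5
```

The upward force shows it is seated, at the expected height. I'll release, rise and check.

Request:
carry_out(
  deltas=[0,0,0,0,0,-0.0005,0.3,0,0,0,0,0,0,-1,0,0,0,0,0,0,-1,0,0,0,0,0,0,-1,0,0,0,0,0,0,-1,0,0,0,0,0,0,-1,0,0,0,0,0,-0.01,-1,0,0,0,0,0,-0.02,-1,0,0,0,0,0,-0.03,-1,0,0,0,0,0,-0.04,-1,0,0,0,0,0,-0.04,-1,0,0,0,0,0,0,-1],
)

```text
clock: 12.42
eef_pos: [495.2, 290.2, 167.7]
tool_rot: [3.135, -0.004, 1.571]
force: [-0.2, 0.6, -0.3]
width: 85.3
gripper_force: 0.0
```

Request:
carry_out(
  deltas=[0,0,0,-0.03,0,-0.02,-1,0,0,0,-0.04,0,-0.03,-1,0,0,0,-0.03,0,0,-1,0,0,0,0,0,0,-1,0,0,0,0,0,0,-1],
)

```text
clock: 13.05
eef_pos: [492.9, 189.5, 213.4]
tool_rot: [-3.141, -0.001, 1.572]
force: [-0.2, 0.7, -0.5]
width: 85.7
gripper_force: 0.0
```

```bash
python3 - <<'E'
from h import *
import pickle
s=ctrl.read_state();print(s['clock'],s['eef_pos'],s['tool_rot'],s['width'])
c=ctrl.calibration('wrist');im=cv2.cvtColor(ctrl.get_image('wrist'),cv2.COLOR_RGB2BGR)
sd=cv2.cvtColor(ctrl.get_image('side'),cv2.COLOR_RGB2BGR)
pickle.dump(c,open('c5.pkl','wb'));cv2.imwrite('pics/w5.png',im);cv2.imwrite('pics/s5.png',sd)
cv2.imwrite('pics/m5.png',np.hstack([cv2.resize(im[:300],(512,300)),cv2.resize(sd[225:345,120:220],(288,300),interpolation=cv2.INTER_CUBIC)]))
x,y=map(int,proj('wrist',(494,288.5,66),c));print(x,y)
p=blob(im,(x,y),(0,0,0),(24,55,75),66,'wrist',c);print('pud',p.mean(0),cv2.minEnclosingCircle(p.astype('f4')),len(p))
E
```

```text
13.05 [492.88873974 189.51998766 213.43630329] [-3.14084113e+00 -5.39415988e-04  1.57159478e+00] 85.65298212569922
258 84
pud [493.19815926 288.6547419 ] ((493.1928405761719, 288.8539733886719), 28.114194869995117) 2499
```

View pics/m5.png

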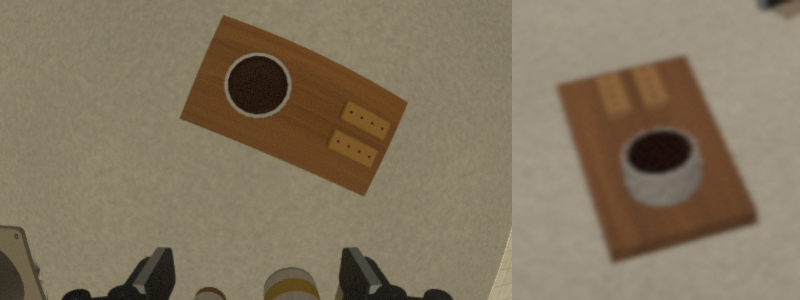

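The ramekin sits centred in the recess at (258, 85) in the wrist picture, upright, and measured at (493.2, 288.7). Now I return for the stencil.

Request:
carry_out(
  deltas=[0,0,0,-0.025,-0.004,0,-1,0,0,0,-0.045,-0.007,0,-1,0,0,0,-0.05,-0.007,0,-1,0,0,0,-0.05,-0.007,0,-1,0,0,0,-0.05,-0.007,0,-1,0,0,0,-0.05,-0.007,0,-1,0,0,0,-0.05,-0.007,0,-1,0,0,0,-0.05,-0.007,0,-1,0,0,0,-0.04,-0.006,0,-1,0,0,-3,-0.017,-0.004,0.01,-1,0,0,0,0,0,0.03,-1,0,0,0,0,0,0,-1],
)

```text
clock: 14.65
eef_pos: [429.5, -236.8, 172.1]
tool_rot: [-3.138, -0.003, 1.625]
force: [-0.5, -0.0, 1.0]
width: 85.7
gripper_force: 0.0
```

Request:
carry_out(
  deltas=[0,0,0,0,0,0.04,-1,0,0,0,0,0,0.03,-1,0,0,0,0,0,0.01,-1,0,0,0,0,0,0,-1,0,0,0,0,0,0,-1],
)

```text
clock: 15.28
eef_pos: [431.4, -238.4, 95.0]
tool_rot: [3.14, 0.001, 1.624]
force: [-0.0, -0.7, -0.2]
width: 85.3
gripper_force: 0.0
```

```bash
python3 - <<'E'
from h import *
import pickle
c5=pickle.load(open('c5.pkl','rb'))
C=[at('wrist',p,20,c5)[:2] for p in[(180,118),(364,196),(407,103),(223,16)]]
for a,b in((0,1),(3,2)): d=C[b]-C[a];print(np.hypot(*d),np.degrees(np.arctan2(d[1],d[0])))
print('centre',np.mean(C,0))
P=[]
for i in range(4):
    s=ctrl.read_state();P.append(s['eef_pos']);c=ctrl.calibration('wrist');im=ctrl.get_image('wrist')
print(np.round(P,1).tolist(),s['tool_rot'],s['clock'])
im=cv2.cvtColor(im,cv2.COLOR_RGB2BGR);cv2.imwrite('pics/w6.png',im);pickle.dump(c,open('c6.pkl','wb'))
x,y=map(int,proj('wrist',(428,-185,26),c));print(x,y,im[y,x])
m=cv2.inRange(im,(0,0,0),(60,60,60));k,l=cv2.connectedComponents(m);ys,xs=np.nonzero(l==l[y,x])
W=np.array([at('wrist',p,26,c)[:2] for p in zip(xs,ys)]);W=W[W[:,1]>-225]
print(len(W),'top',W[:,1].max())
for lo in range(-225,-155,10):
    w=W[(W[:,1]>=lo)&(W[:,1]<lo+10)]
    if len(w):print(lo+5,w[:,0].min(),w[:,0].max(),w[:,0].mean())
E
```

```text
239.96510162938276 -22.932100437589785
239.5187884070893 -22.925321777243344
centre [539.95 268.85]
[[431.4, -238.4, 95.0], [431.4, -238.5, 95.0], [431.2, -238.5, 94.9], [431.0, -238.5, 94.8]] [3.13992793e+00 9.48378662e-04 1.62326438e+00] 15.425
256 139 [27 36 38]
1971 top -153.1
-220 421.2 435.7 428.41201550387603
-210 420.0 435.1 427.62093862815885
-200 419.6 434.6 427.0426573426574
-190 419.2 434.0 426.6297577854671
-180 418.7 433.4 426.0766323024055
-170 418.3 432.9 425.5344827586207
-160 417.8 432.4 425.0182608695652
```

View pics/w6.png

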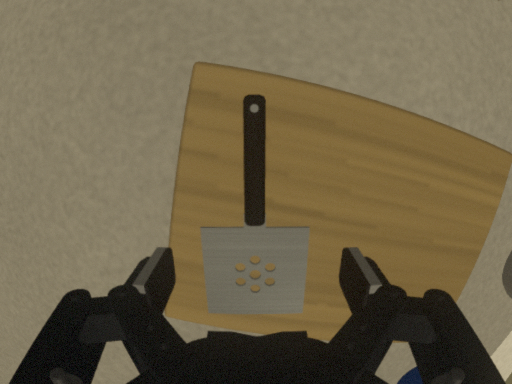

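The handle stands centred and straight between the fingers, around column 255. Next I descend.

Request:
carry_out(
  deltas=[0,0,0,0,-0.0015,0.02,-1,0,0,0,0,0,0.025,-1,0,0,0,0,0,0.02,-1,0,0,0,0,0,0.008,-1,0,0,0,0,0,0,-1,0,0,0,0,0,0,-1],
)

```text
clock: 16.23
eef_pos: [429.4, -238.5, 21.5]
tool_rot: [3.14, 0.001, 1.623]
force: [0.1, 0.9, -0.4]
width: 85.4
gripper_force: 0.0
```

Request:
carry_out(
  deltas=[0,0,0,0,0,0.0065,-1,0,0,0,0,0,0,0,0,0,0,0,0,0,0.5,0,0,0,0,0,0,0.5,0,0,0,0,0,0,0.5],
)

```text
clock: 16.85
eef_pos: [429.0, -238.3, 14.4]
tool_rot: [3.141, 0.0, 1.623]
force: [-0.6, 0.6, -0.2]
width: 21.3
gripper_force: 0.0
```

Request:
carry_out(
  deltas=[0,0,0,0,0,0,1,0,0,0,0,0,0,1,0,0,0,0,0,0,1,0,0,0,0,0,0,1,0,0,0,0,0,0,1],
)

```text
clock: 17.48
eef_pos: [429.0, -238.3, 14.6]
tool_rot: [3.141, 0.0, 1.623]
force: [-0.8, 0.7, 5.5]
width: 14.1
gripper_force: 60.1
```

Request:
carry_out(
  deltas=[0,0,0,0,0,-0.005,1,0,0,0,0,0,-0.01,1,0,0,0,0,0,-0.025,1,0,0,0,0,0,-0.035,1,0,0,0,0,0,-0.035,1,0,0,0,0,0,-0.035,1,0,0,0,0,0,-0.025,1,0,0,0,0,0,-0.01,1,0,0,0,0,0,0,1,0,0,0,0,0,0,1],
)

```text
clock: 18.73
eef_pos: [428.2, -238.0, 193.4]
tool_rot: [-3.14, -0.001, 1.623]
force: [-0.1, 0.2, -0.7]
width: 14.1
gripper_force: 59.4
```

```bash
python3 - <<'E'
from h import *
s=ctrl.read_state();print(s['eef_pos'],s['tool_rot'],s['force'])
c=ctrl.calibration('wrist');im=cv2.cvtColor(ctrl.get_image('wrist'),cv2.COLOR_RGB2BGR)
sd=cv2.cvtColor(ctrl.get_image('side'),cv2.COLOR_RGB2BGR)
cv2.imwrite('pics/m7.png',np.hstack([im,cv2.resize(sd[60:260,200:400],(288,384)[::1],interpolation=cv2.INTER_CUBIC)]))
E
```

```text
[ 428.16110974 -237.99026085  193.39225134] [-3.13989428e+00 -9.86035561e-04  1.62338238e+00] [-0.08004665  0.24710581 -0.73647538]
```

View pics/m7.png

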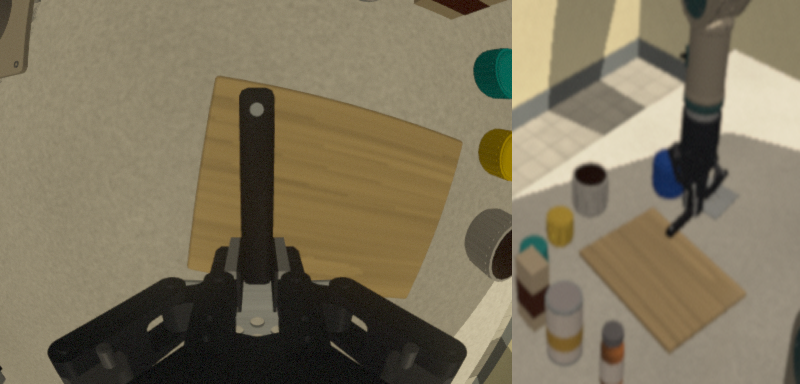

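The stencil is firmly held and looks level, with the handle straight ahead and its tip at (257, 88). I now carry it across at height.

Request:
carry_out(
  deltas=[0,0,0,0.025,0.0015,0,1,0,0,0,0.045,0.003,0,1,0,0,0,0.05,0.003,0,1,0,0,0,0.05,0.003,0,1,0,0,0,0.05,0.003,0,1,0,0,0,0.05,0.003,0,1,0,0,0,0.05,0.003,0,1,0,0,0,0.05,0.003,0,1,0,0,0,0.05,0.003,0,1,0,0,0,0.05,0.003,0,1,0,0,0,0.05,0.003,0,1,0,0,0,0.0313,0.002,0,1],
)

```text
clock: 20.32
eef_pos: [432.4, 317.0, 193.5]
tool_rot: [-3.141, -0.001, 1.626]
force: [0.2, -1.4, -1.2]
width: 14.2
gripper_force: 59.4
```

Request:
carry_out(
  deltas=[0,0,-4,0,0,0,1,0,0,-8,0,0,0,1,0,0,-8,0,0,0,1,0,0,-8,0,0,0,1,0,0,-8,0,0,0,1,0,0,-8,0,0,0,1,0,0,-8,0,0,0,1,0,0,-8,0,0,0,1,0,0,-4,0,0,0,1,0,0,0,0,0,0,1,0,0,0,0,0,0,1],
)

```text
clock: 21.7
eef_pos: [433.2, 313.9, 193.8]
tool_rot: [-3.141, -0.001, 2.739]
force: [0.1, -0.2, -0.3]
width: 14.5
gripper_force: 59.3
```

```bash
python3 - <<'E'
from h import *
P=[]
for i in range(4):
    s=ctrl.read_state();P.append(s['eef_pos']);c=ctrl.calibration('wrist');im=ctrl.get_image('wrist')
print(s['clock'],np.round(P,1).tolist(),s['tool_rot'],s['width'],s['gripper_force'])
im=cv2.cvtColor(im,cv2.COLOR_RGB2BGR);cv2.imwrite('pics/w8.png',im)
p=np.mean(P,0);y=s['tool_rot'][2];x=np.array([np.cos(y),np.sin(y),0])
for L in(85,-20,-65): print(L,proj('wrist',p+L*x+[0,0,-2.5+(14 if L>0 else 2.5)],c))
d=np.array([493.2,288.7])-(p[:2]-65*x[:2]);print('shift tool x,y',d@x[:2],d@[np.sin(y),-np.cos(y)],'yaw err',157.1-np.degrees(y))
E
```

```text
21.85 [[433.2, 313.9, 193.8], [433.2, 313.9, 194.0], [433.3, 314.0, 194.1], [433.3, 314.0, 194.2]] [-3.14140028e+00  3.67993883e-05  2.74003638e+00] 14.080867570163699 59.31621551513672
85 [254.54948872  87.29039549]
-20 [255.27655561 282.36571494]
-65 [255.53238897 337.98126272]
shift tool x,y -0.056235288188952896 0.1854903059360521 yaw err 0.10747977008188059
```

Request:
carry_out(
  deltas=[0,0,0,0,0,0.015,1,0,0,0,0,0,0.025,1,0,0,0,0,0,0.025,1,0,0,0,0,0,0.02,1,0,0,0,0,0,0.01,1,0,0,0,0,0,0.005,1,0,0,0,0,0,0,1,0,0,0,0,0,0,1],
)

```text
clock: 22.9
eef_pos: [433.7, 314.4, 94.9]
tool_rot: [3.141, 0.001, 2.74]
force: [0.2, 0.3, -1.1]
width: 14.4
gripper_force: 59.3
```

```bash
python3 - <<'E'
from h import *
for i in range(3):
    s=ctrl.read_state();sd=ctrl.get_image('side')
print(s['clock'],s['eef_pos'],s['tool_rot'],s['force'])
im=cv2.cvtColor(ctrl.get_image('wrist'),cv2.COLOR_RGB2BGR);sd=cv2.cvtColor(sd,cv2.COLOR_RGB2BGR);sc=cv2.cvtColor(ctrl.get_image('scene'),cv2.COLOR_RGB2BGR)
f=lambda a,s:cv2.resize(a,s,interpolation=cv2.INTER_CUBIC)
cv2.imwrite('pics/m9.png',np.vstack([np.hstack([f(sd[210:350,110:250],(400,400)),f(sc[70:170,270:370],(400,400))]),f(im[50:250,56:456],(400,200)).repeat(2,1)]))
S=np.array([493.2,288.7]);h=np.radians(157.1);x=np.array([np.cos(h),np.sin(h)]);y=np.array([-x[1],x[0]])
for z in(s['eef_pos'][2]-2.5,):
  print([np.round((proj('side',[*(S+a*x+b*y),z])-[110,210])*400/140).tolist() for a,b in((45,45),(45,-45),(-45,-45),(-45,45))])
  print([np.round((proj('scene',[*(S+a*x+b*y),z])-[270,70])*4).tolist() for a,b in((45,45),(45,-45),(-45,-45),(-45,45))])
E
```

```text
23.0 [433.70100886 314.25387101  94.88129156] [3.14063081e+00 6.42637837e-04 2.74031864e+00] [-0.52242903 -0.69346414 -1.04032112]
[[236.0, 216.0], [132.0, 247.0], [109.0, 172.0], [208.0, 144.0]]
[[123.0, 97.0], [219.0, 67.0], [268.0, 140.0], [170.0, 173.0]]
```

View pics/m9.png

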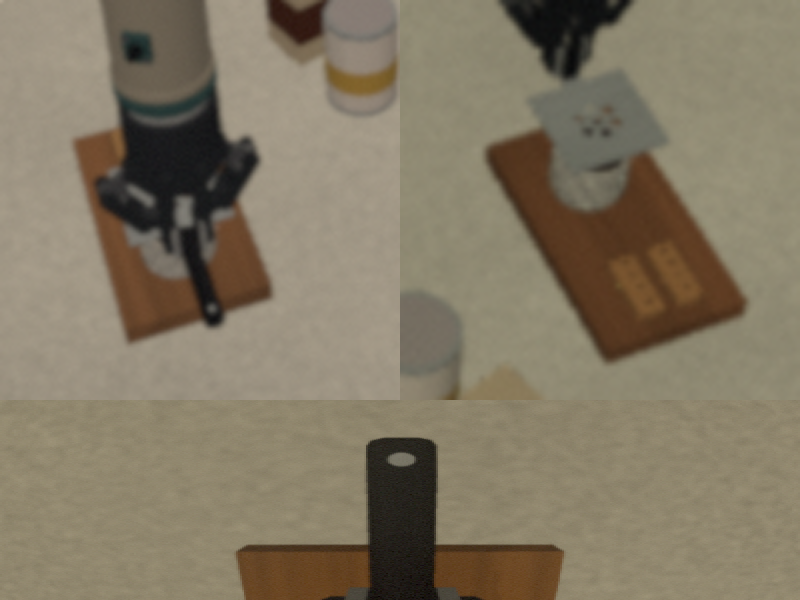

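The sheet's corners in the scene crop lie within about 1–2 px of where I predicted. It is level above the ramekin, and the handle lines up with the board. I make the final 16 mm descent.

Request:
carry_out(
  deltas=[0,0,0,0,0,0.004,1,0,0,0,0,0,0.004,1,0,0,0,0,0,0.004,1,0,0,0,0,0,0.003,1,0,0,0,0,0,0,1,0,0,0,0,0,0,1,0,0,0,0,0,0,1,0,0,0,0,0,0,1,0,0,0,0,0,0,1,0,0,0,0,0,0,1],
)

```text
clock: 24.4
eef_pos: [433.4, 314.1, 79.4]
tool_rot: [3.141, 0.0, 2.74]
force: [0.6, -0.2, -1.7]
width: 13.9
gripper_force: 59.3
```

```bash
python3 - <<'E'
from h import *
s=ctrl.read_state();print(s['eef_pos'],s['tool_rot'],s['force'],s['gripper_force'])
p=s['eef_pos'];y=s['tool_rot'][2];o=p[:2]-65*np.array([np.cos(y),np.sin(y)]);print('err',o-[493.2,288.7],'gap',p[2]-2.5-66)
if np.hypot(*(o-[493.2,288.7]))<4 and 7<p[2]-68.5<14: print(ctrl.finish_job())
E
```

```text
[433.40698589 314.05034505  79.37321875] [3.14147355e+00 8.33484358e-05 2.74034322e+00] [ 0.57006257 -0.24263683 -1.6913772 ] 59.32910442352295
err [ 0.04427792 -0.0366296 ] gap 10.873218751687318
the job is handed in; nothing more can be done
None
```

The job is handed in, with no verdict reported back: the ramekin is seated in the recess and released, and the stencil is held level about 11 mm above the pudding, centred and in line with the serving board by my measurements.

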